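# Weigh the next cheese from the gravity track

### The job

Take the ball-shaped cheese that rests against the stop at the low end of the sloped track and weigh it: set it in the empty nest on top of the bench scale, lowering it until it sits in the nest before you let go. The next cheese must roll down to the stop by itself: do not touch it with the gripper.

Things in the scene. Friction and masses are not known exactly. Their poses are not given: they have to be found in the camera images.
- cheese_end_center (a point): Centre of the end cheese: a hard, yellow-waxed ball of 60 mm diameter with a small round paper label, about 0.12 kg, resting against the stop at the low end of the track. Its axes turn as it rolls and mean nothing. Grip it from above at its centre, with the fingers to the two sides of the track (along the track there is no room: stop and next cheese touch it).
- cheese_next_center (a point): Centre of the next cheese, the same ball, which leans on the end cheese from uphill (60 mm along the track); a third like it lies behind. They roll down by themselves when the one in front is taken away.
- track_stop (a point): Where the centre of a cheese lies when it rests against the stop of the fixed track, 85 mm above the table. x level, uphill along the track; y level, across it; z up. The track is two steel rods (8 mm thick, 255 mm long, 32 mm between axes, sloped 8 degrees, axes 30 mm below the balls' centres), nothing beside them; stop plate 44 mm wide, face 30 mm downhill, top 6 mm above this point.
- scale_seat (a point): Where a cheese's centre lies when it sits in the empty nest on the fixed bench scale (low grey box, 140 x 110 mm white plate, small display), 86 mm above the table, 34 mm above the plate. The nest is a square of steel rods 10 mm thick, 40 mm between axes, on the plate; a ball let go on it rolls to its middle. z up. The low wooden stand with the same nest, already holding a cheese, is not it.
There are look-alikes about, which are no part of the job. What is shaped like the part that bears cheese_end_center but purple is not meant.

How it is judged (in metres and radians):
On the way:
1. the end cheese is lowered into the nest on the scale while still held (horizontal distance between cheese_end_center and scale_seat below 0.02 m and z of cheese_end_center in the frame of scale_seat below 0.014 m and contact force between cheese_end and the fingers above 0.5 N), for 0.05 s.
At the end, for the whole second after the job is handed in: The end cheese lies still in the nest on the scale (centre within 12 mm sideways and 8 mm in height of its place), and the next cheese rests at the stop (within 12 mm) (horizontal distance between cheese_end_center and scale_seat below 0.012 m and z of cheese_end_center in the frame of scale_seat between -0.008 and 0.008 m and linear speed of each of cheese_end, cheese_next below 0.03 m/s and distance between cheese_next_center and track_stop below 0.012 m); the robot touches nothing.
It fails at once if the gripper touches the next cheese (over 2 N) (contact force between cheese_next and the fingers above 2 N).
It also fails if it takes over 38 s, if anything falls off the work surface, if the arm or the gripper's body presses on something with over 40 N, if the wrist force passes 120 N, or if a joint passes its speed limit or range.

### The arm

A 7-joint arm with a two-finger parallel gripper is mounted at the origin on the work surface. World frame = base frame: x ahead of the robot, y to its left, z up, the work surface at z = 0. Lengths are in m, angles in degrees, forces in N, time in s.
With the tool pointing down it reaches from about 0.425 to 0.875 m from the base axis. Payload 4.7 kg.
Tool frame: the origin (TCP) lies midway between the tips of the shut fingers; the grasp point (between the pads) lies 19 mm behind it; z points along the fingers, y is the direction in which the jaws open and shut (so a half turn about z gives the same grasp; the last joint's range is limited). The gripper opens to 87 mm and grips with 3 to 60 N. Pads are 19 mm wide; open, the fingers measure 117 mm over their backs; the gripper's body (75 mm by 190 mm) begins 51 mm behind the grasp point.
Start: joints at [69.907, 18.392, -4.016, 83.108, 1.295, 78.541, -3.26], TCP at [0.232, -0.607, 0.223] pointing down, gripper open.
Joint ranges: [-163.93, 163.93], [-17.29, 119.83], [-79.2, 71.16], [3.27, 140.29], [-89.18, 269.18], [5.43, 117.66], [-154.24, 154.24]. Speed limits (degrees/s): [147.25, 147.25, 180, 180, 180, 180, 180].

### API

Orientations are given as [roll, pitch, yaw] about the fixed x, y, z axes, in that order (R = Rz(yaw) Ry(pitch) Rx(roll)).
In Python, from cell import env gives the robot as it stands. The module is installed in compiled form; this text tells all that it offers.
- The arm moves only by the tool servo_tool, never from a script. Its argument "plan" is a list of rows, each a list of 3 entries, a list of its own where there are three numbers: the opening, from 0 (shut) to 1 (fully open), then the shift along the tool's x, y, z in cm, then the turn, a rotation vector about the tool's x, y, z in degrees. A call has 1 to 20 rows; each row shifts and turns the pose as measured when the row begins, along the tool's axes as they then stand; what a row does not reach is not made up. A row lasts 1/12 s, in which the tool goes at most 41.7 mm and 7.16 degrees, less where a joint would pass 70% of its speed; a pose out of reach is approached as far as the arm can. A call is refused whole if a number of a shift passes 4.17 or a number of a turn 7.16, either way. A call with a gripper value outside its range is refused whole. The fingers move at their own pace and stop on an object; "force" is the grip in N (left out, the last holds). Time passes only in rows, so rows that do not move let the fingers close. It gives the time, the measured TCP pose, the force and the opening at its end, in the units of the state.
- env.get_obs(): the state, without advancing time (a new reading comes with each control period).
- env.read_camera(name): name is "scene" or "top" or "wrist"; returns a dict with "image" (420x560x3 uint8, blue, green, red), "fx", "fy", "cx", "cy" (pixels), "rvec" (rotation vector, rad) and "tvec" (3), from world to camera coordinates, as OpenCV has them; the wrist camera has in their place "T_tool_cam" (4x4, takes a point from camera to tool coordinates, whose origin is the TCP and whose axes are the flange's). Camera axes: x right, y down, z forward; pixel columns grow to the right and rows downward; lengths in m; the calibration is good to about 2 mm. A picture is of the moment at which its call begins: read the wrist's pose just before it. There is no depth.
- env.sign_off(): hands the job in, once; it reports no verdict.
The state is a dict: "time_s": time; "qpos": joint angles; "joint_velocities": joint speeds; "effort": joint torques, N m; "tool_pos": TCP position; "tool_rot": TCP orientation; "force": force on the tool from outside, world axes, zero at the start; "wrist_torque": the same for the moment, N m; "grip_width": finger opening in m.
Only numpy, scipy, OpenCV 4.12 (cv2) and the standard library are available. Lean on these libraries where they do the work, as an engineer would, in place of code of your own. Each camera call takes 0.05 s, during which the arm holds its last target. There are 200 camera calls.

## Working session

There is one attempt and no reset: what is moved stays moved. The work goes in short steps, Python scripts to look and compute and a tool call to move; the robot and the scene stay as the last step left them, time stands still between calls to the robot, and variables do not carry over. Pictures are saved under pics/ and viewed, about 8 in all and at most 12, crops included, and the job is handed in when it is done.

Besides the shell and the picture viewer there is one more tool, called in YAML: its name, and indented under it one key for each argument. servo_tool: Moves the arm, as the interface text tells. Its arguments: {"type":"object","properties":{"plan":{"type":"array"},"force":{"type":"number"}},"required":["plan"]}

```bash
mkdir -p pics
cat > h.py <<'E'
import numpy as np, cv2
from cell import env
def cam(n):
    c=env.read_camera(n)
    c['K']=np.array([[c['fx'],0,c['cx']],[0,c['fy'],c['cy']],[0,0,1.]])
    if 'rvec' in c:
        c['R']=cv2.Rodrigues(np.array(c['rvec'],float))[0]; c['t']=np.array(c['tvec'],float).ravel()
    return c
def ray(c,u,v):
    d=c['R'].T@np.linalg.inv(c['K'])@[u,v,1.]
    return -c['R'].T@c['t'],d/np.linalg.norm(d)
def onplane(c,u,v,z):
    o,d=ray(c,u,v); return o+d*(z-o[2])/d[2]
def proj(c,p):
    q=c['K']@(c['R']@np.array(p,float)+c['t']); return q[:2]/q[2]
E
python3 - <<'E'
from h import *
o=env.get_obs(); print(o['time_s'],o['tool_pos'],o['tool_rot'],o['grip_width'])
for n in('scene','top'):
    c=cam(n); cv2.imwrite(f'pics/{n}0.png',c['image']); print(n,c['fx'],-c['R'].T@c['t'])
E
```

```text
0.0 [ 0.23167523 -0.60671427  0.22147927] [-1.79891125e+02  4.02086803e-03  2.09060524e+01] 0.08689346515633345
scene 486.0544474410148 [1.07300881 0.38843583 0.90325728]
top 475.79023516483943 [ 0.37759095 -0.08770058  0.85411156]
```

View pics/top0.png

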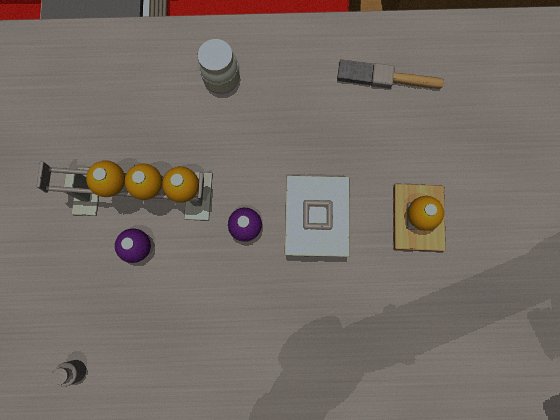

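View pics/scene0.png

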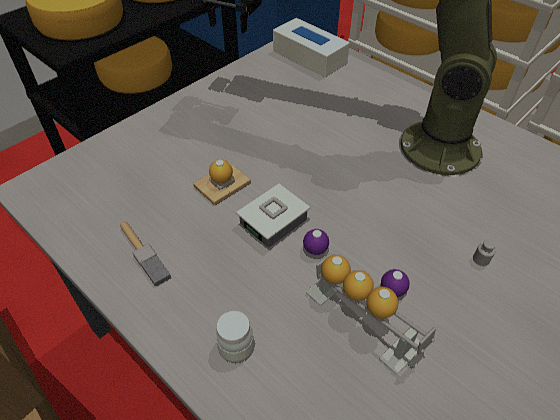

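The top view shows three yellow balls on the track at (106,178), (143,181) and (180,184). There is free rod to their left as far as (44,177), and a stop near (203,185). The empty nest is at (318,215). The wooden stand at (425,212) already holds a cheese, and the purple balls at (245,224) and (133,246) are decoys. The end cheese should be the one at (180,184). I'll measure it and check the heights.

Run:
```python
from h import *
B={}
for n in('scene','top'):
    c=cam(n); hsv=cv2.cvtColor(c['image'],cv2.COLOR_BGR2HSV)
    m=cv2.inRange(hsv,(10,150,90),(28,255,255))
    rough={'top':[(180,184),(143,181),(106,178)],'scene':[(336,269),(358,286),(382,303)]}[n]
    g=cv2.medianBlur(c['image'],3)[:,:,2]
    # ball circles: mask+label filled, Hough
    m=cv2.morphologyEx(m,cv2.MORPH_CLOSE,np.ones((9,9)))
    h=cv2.HoughCircles(cv2.GaussianBlur(m,(3,3),0),cv2.HOUGH_GRADIENT,1,20,param1=100,param2=8,minRadius=10,maxRadius=24)[0]
    for r in rough:
        k=h[np.argmin(np.hypot(*(h[:,:2]-r).T))]; B.setdefault(n,[]).append(k); print(n,r,k)
    B[n+'c']=c
for i in range(3):
    A=[];b=[]
    for n in('scene','top'):
        o,d=ray(B[n+'c'],*B[n][i][:2]); P=np.eye(3)-np.outer(d,d); A.append(P); b.append(P@o)
    p=np.linalg.solve(sum(A),sum(b)); z=.085+i*.06*np.sin(np.radians(8))
    print(i,p.round(4),[onplane(B[n+'c'],*B[n][i][:2],z).round(4) for n in('scene','top')])
# crops
def crop(c,x0,y0,w,h,s): return cv2.resize(c['image'][y0:y0+h,x0:x0+w],None,fx=s,fy=s,interpolation=cv2.INTER_CUBIC)
a=crop(B['topc'],30,140,200,75,4); a2=crop(B['scenec'],290,240,150,140,3); b=crop(B['topc'],280,170,75,90,4)
out=np.zeros((590,800,3),np.uint8); out[:280,:800]=crop(B['topc'],30,145,200,70,4); 
s=crop(B['scenec'],295,240,150,103,3);out[281:590,:450]=s; out[281:590,452:800]=cv2.resize(B['topc']['image'][170:265,280:355],(348,309)) 
cv2.imwrite('pics/crop1.png',out)
```

```text
scene (336, 269) [335.5 269.5  14.3]
scene (358, 286) [357.5 284.5  14.3]
scene (382, 303) [382.5 301.5  15.2]
top (180, 184) [178.5 182.5  17.1]
top (143, 181) [142.5 180.5  17.1]
top (106, 178) [103.5 178.5  17.2]
0 [0.5811 0.0837 0.0865] [array([0.5804, 0.0829, 0.085 ]), array([0.5814, 0.0843, 0.085 ])]
1 [0.584  0.1409 0.0951] [array([0.5833, 0.1401, 0.0934]), array([0.5842, 0.1418, 0.0934])]
2 [0.5868 0.2015 0.104 ] [array([0.5859, 0.2004, 0.1017]), array([0.5871, 0.2031, 0.1017])]
```

View pics/crop1.png

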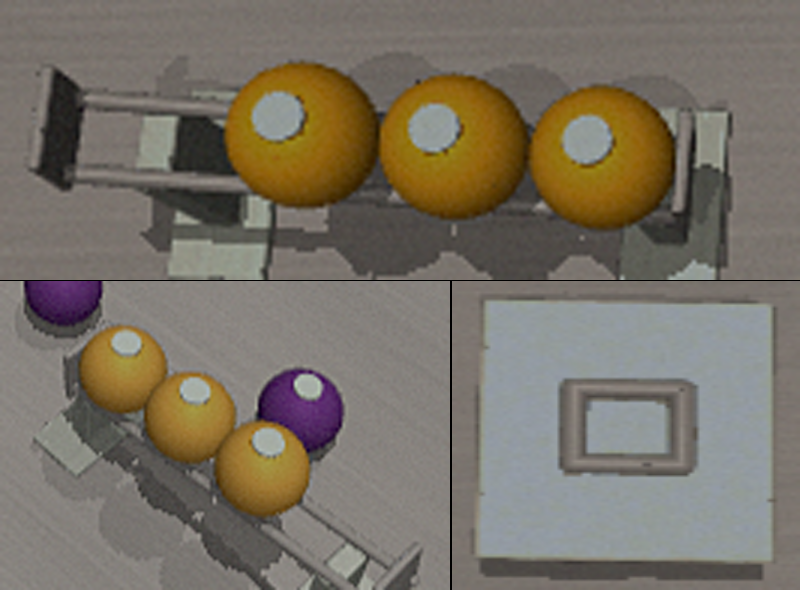

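The heights rise from 86 to 95 to 104 mm going left in the top view. So the ball at top (180,184), scene (336,269), is the low end cheese, and it touches the stop plate. In the crop its centre is (602,157), which is top (180.5,184.2). The nest centre is at top (318.0,214.7), and the nest is empty. Next I'll refine the targets and work out the approach.

```bash
cat >> h.py <<'E'
from scipy.spatial.transform import Rotation as Ro
def plan(target,yaw,n):
    "print n rows (tool cm, deg about tool z) from current pose to target"
    o=env.get_obs(); p=np.array(o['tool_pos']); r=o['tool_rot']; y0=r[2]; print('t',o['time_s'],p.round(4),np.round(r,2),o['grip_width'])
    dy=(yaw-y0)/n
    for i in range(n):
        R=Ro.from_euler('xyz',[180,0,y0+dy*i],degrees=True); s=R.inv().apply((np.array(target)-p)/n)*100
        print([s.round(2).tolist(),[0,0,round(-dy,2)]])
E
python3 - <<'E'
from h import *
c=cam('top')
for u,v,z in((180.4,184.2,.085),(143,181.4,.0934),(105.5,178.7,.1017),(318,214.7,.058)): print(onplane(c,u,v,z).round(4))
s=cam('scene')
# nest from scene: bright plate ignored; project for check
p=onplane(c,318,214.7,.058); print('scene px nest',proj(s,p))
plan([.581,.083,.22],87.2,20)
E
```

```text
[0.5783 0.0811 0.085 ]
[0.5826 0.141  0.0934]
[0.5867 0.1998 0.1017]
[ 0.5253 -0.1479  0.058 ]
scene px nest [272.99150763 205.92304213]
t 0.3 [ 0.2318 -0.6071  0.2222] [-179.97    0.     20.9 ] 0.08682300819053573
[[2.86, -2.6, 0.01], [0, 0, np.float64(-3.31)]]
[[3.01, -2.43, 0.01], [0, 0, np.float64(-3.31)]]
[[3.14, -2.25, 0.01], [0, 0, np.float64(-3.31)]]
[[3.27, -2.07, 0.01], [0, 0, np.float64(-3.31)]]
[[3.38, -1.87, 0.01], [0, 0, np.float64(-3.31)]]
[[3.48, -1.68, 0.01], [0, 0, np.float64(-3.31)]]
[[3.58, -1.47, 0.01], [0, 0, np.float64(-3.31)]]
[[3.66, -1.26, 0.01], [0, 0, np.float64(-3.31)]]
[[3.72, -1.05, 0.01], [0, 0, np.float64(-3.31)]]
[[3.78, -0.83, 0.01], [0, 0, np.float64(-3.31)]]
[[3.82, -0.61, 0.01], [0, 0, np.float64(-3.31)]]
[[3.85, -0.39, 0.01], [0, 0, np.float64(-3.31)]]
[[3.86, -0.17, 0.01], [0, 0, np.float64(-3.31)]]
[[3.87, 0.06, 0.01], [0, 0, np.float64(-3.31)]]
[[3.86, 0.28, 0.01], [0, 0, np.float64(-3.31)]]
[[3.83, 0.5, 0.01], [0, 0, np.float64(-3.31)]]
[[3.8, 0.72, 0.01], [0, 0, np.float64(-3.31)]]
[[3.75, 0.94, 0.01], [0, 0, np.float64(-3.31)]]
[[3.69, 1.16, 0.01], [0, 0, np.float64(-3.31)]]
[[3.62, 1.37, 0.01], [0, 0, np.float64(-3.31)]]
```

servo_tool:
  plan:
    - [1, [2.9, -2.6, 0], [0, 0, -3.3]]
    - [1, [3.0, -2.4, 0], [0, 0, -3.3]]
    - [1, [3.1, -2.2, 0], [0, 0, -3.3]]
    - [1, [3.3, -2.1, 0], [0, 0, -3.3]]
    - [1, [3.4, -1.9, 0], [0, 0, -3.3]]
    - [1, [3.5, -1.7, 0], [0, 0, -3.3]]
    - [1, [3.6, -1.5, 0], [0, 0, -3.3]]
    - [1, [3.7, -1.3, 0], [0, 0, -3.3]]
    - [1, [3.7, -1.0, 0], [0, 0, -3.3]]
    - [1, [3.8, -0.8, 0], [0, 0, -3.3]]
    - [1, [3.8, -0.6, 0], [0, 0, -3.3]]
    - [1, [3.8, -0.4, 0], [0, 0, -3.3]]
    - [1, [3.8, -0.2, 0], [0, 0, -3.3]]
    - [1, [3.8, 0.1, 0], [0, 0, -3.3]]
    - [1, [3.8, 0.3, 0], [0, 0, -3.3]]
    - [1, [3.8, 0.5, 0], [0, 0, -3.3]]
  force: 15

```text
time_s: 1.63
tool_pos: [0.5092, -0.0393, 0.2185]
tool_rot: [179.9, 0.6, 75.0]
force: [1.7, -0.6, 0.7]
grip_width: 0.0869
```

Run:
```python
from h import *
plan([.5788,.0815,.215],86,8)
```

```text
t 1.6333 [ 0.5092 -0.0393  0.2185] [179.85   0.57  75.01] 0.08694713507169385
[[1.68, 0.45, 0.04], [0, 0, np.float64(-1.37)]]
[[1.67, 0.49, 0.04], [0, 0, np.float64(-1.37)]]
[[1.66, 0.53, 0.04], [0, 0, np.float64(-1.37)]]
[[1.65, 0.57, 0.04], [0, 0, np.float64(-1.37)]]
[[1.63, 0.61, 0.04], [0, 0, np.float64(-1.37)]]
[[1.62, 0.65, 0.04], [0, 0, np.float64(-1.37)]]
[[1.6, 0.69, 0.04], [0, 0, np.float64(-1.37)]]
[[1.58, 0.72, 0.04], [0, 0, np.float64(-1.37)]]
```

servo_tool:
  plan:
    - [1, [1.7, 0.5, 0], [0, 0, -1.4]]
    - [1, [1.7, 0.5, 0], [0, 0, -1.4]]
    - [1, [1.7, 0.5, 0], [0, 0, -1.4]]
    - [1, [1.7, 0.6, 0], [0, 0, -1.4]]
    - [1, [1.6, 0.6, 0], [0, 0, -1.4]]
    - [1, [1.6, 0.6, 0], [0, 0, -1.4]]
    - [1, [1.6, 0.7, 0], [0, 0, -1.4]]
    - [1, [1.4, 0.7, 0], [0, 0, -1.4]]
    - [1, [0, 0, 0], [0, 0, 0]]
    - [1, [0, 0, 0], [0, 0, 0]]

```text
time_s: 2.47
tool_pos: [0.5819, 0.0955, 0.2175]
tool_rot: [179.9, 0.5, 87.5]
force: [0.1, -0.3, -0.4]
grip_width: 0.0867
```

```bash
cat >> h.py <<'E'
def wrist():
    o=env.get_obs(); c=cam('wrist'); T=np.eye(4); T[:3,:3]=Ro.from_euler('xyz',o['tool_rot'],degrees=True).as_matrix(); T[:3,3]=o['tool_pos']
    W=T@np.array(c['T_tool_cam']); c['R']=W[:3,:3].T; c['t']=-c['R']@W[:3,3]; print('t',o['time_s'],np.round(o['tool_pos'],4),np.round(o['tool_rot'],2)); return c
E
python3 - <<'E'
from h import *
c=wrist(); im=c['image'].copy()
for p in([.5783,.0811,.085],[.5826,.141,.0934],[.5253,-.1479,.058]): print(proj(c,p).round(1))
cv2.imwrite('pics/w1.png',im)
E
```

```text
t 2.4667 [0.5819 0.0955 0.2175] [179.9    0.47  87.52]
[277.9 205.2]
[279.8 136.4]
[240.6 390.8]
```

View pics/w1.png

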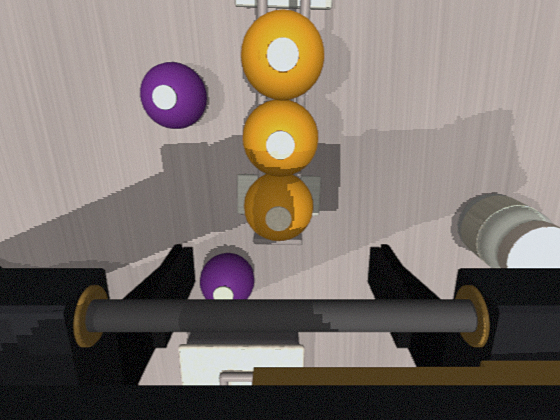

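The wrist view shows the end cheese at (278.5,206.5). The prediction was (278,205), so they agree within 1 mm. The next cheese is at (280,137) and the third at (283,55). A purple decoy at (227,280) lies on the table. I'll align over the end cheese at x 0.5787, y 0.0805, yaw 86.

servo_tool:
  plan:
    - [1, [-0.8, -0.1, 0], [0, 0.5, 1.5]]
    - [1, [-0.7, -0.1, 0], [0, 0, 0]]
    - [1, [0, 0, 0], [0, 0, 0]]
    - [1, [0, 0, 0], [0, 0, 0]]
    - [1, [0, 0, 0], [0, 0, 0]]

```text
time_s: 2.93
tool_pos: [0.5776, 0.0724, 0.2177]
tool_rot: [179.9, 0.2, 85.3]
force: [-0.6, 0.4, -0.3]
grip_width: 0.0867
```

Run:
```python
from h import *
plan([.5787,.0805,.2],86,1)
```

```text
t 2.9333 [0.5776 0.0724 0.2177] [1.799e+02 1.600e-01 8.529e+01] 0.0867251422480352
[[0.82, 0.04, 1.77], [0, 0, np.float64(-0.71)]]
```

servo_tool:
  plan:
    - [1, [0.6, 0, 0.5], [0, 0.1, -0.4]]
    - [1, [0, 0, 0.5], [0, 0, 0]]
    - [1, [0, 0, 0], [0, 0, 0]]
    - [1, [0, 0, 0], [0, 0, 0]]
    - [1, [0, 0, 0], [0, 0, 0]]

```text
time_s: 3.35
tool_pos: [0.5779, 0.0788, 0.2065]
tool_rot: [179.9, 0.1, 85.7]
force: [-0.4, -0.3, -1.0]
grip_width: 0.087
```

Run:
```python
from h import *
plan([.5787,.0805,.068],86,8)
```

```text
t 3.35 [0.5779 0.0788 0.2065] [1.799e+02 6.000e-02 8.571e+01] 0.08702529243197843
[[0.02, 0.01, 1.73], [0, 0, np.float64(-0.04)]]
[[0.02, 0.01, 1.73], [0, 0, np.float64(-0.04)]]
[[0.02, 0.01, 1.73], [0, 0, np.float64(-0.04)]]
[[0.02, 0.01, 1.73], [0, 0, np.float64(-0.04)]]
[[0.02, 0.01, 1.73], [0, 0, np.float64(-0.04)]]
[[0.02, 0.01, 1.73], [0, 0, np.float64(-0.04)]]
[[0.02, 0.01, 1.73], [0, 0, np.float64(-0.04)]]
[[0.02, 0.01, 1.73], [0, 0, np.float64(-0.04)]]
```

servo_tool:
  plan:
    - [1, [0.1, 0.1, 1.5], [0, 0, 0]]
    - [1, [0, 0, 1.5], [0, 0, 0]]
    - [1, [0, 0, 1.5], [0, 0, 0]]
    - [1, [0, 0, 1.5], [0, 0, 0]]
    - [1, [0, 0, 1.5], [0, 0, 0]]
    - [1, [0, 0, 1.5], [0, 0, 0]]
    - [1, [0, 0, 0.8], [0, 0, 0]]
    - [1, [0, 0, 0.5], [0, 0, 0]]
    - [1, [0, 0, 0], [0, 0, 0]]
    - [1, [0, 0, 0], [0, 0, 0]]

```text
time_s: 4.18
tool_pos: [0.5813, 0.0825, 0.1012]
tool_rot: [179.7, -0.0, 85.9]
force: [-0.3, -0.5, 0.5]
grip_width: 0.0871
```

Run:
```python
from h import *
plan([.5787,.0805,.067],86,1)
```

```text
t 4.1833 [0.5813 0.0825 0.1012] [ 1.7966e+02 -5.0000e-02  8.5910e+01] 0.08708428226679267
[[-0.22, -0.25, 3.42], [0, 0, np.float64(-0.09)]]
```

servo_tool:
  plan:
    - [1, [-0.1, -0.2, 0.8], [0.2, 0, 0]]
    - [1, [-0.1, -0.1, 0.8], [0, 0, 0]]
    - [1, [0, 0, 0.8], [0, 0, 0]]
    - [1, [0, 0, 0.5], [0, 0, 0]]
    - [1, [0, 0, 0.2], [0, 0, 0]]
    - [1, [0, 0, 0], [0, 0, 0]]
    - [1, [0, 0, 0], [0, 0, 0]]

```text
time_s: 4.77
tool_pos: [0.5797, 0.0806, 0.0693]
tool_rot: [179.7, -0.1, 85.9]
force: [0.3, 0.3, -0.2]
grip_width: 0.087
```

Run:
```python
from h import *
plan([.5787,.0805,.067],86,1)
c=wrist(); cv2.imwrite('pics/w2.png',c['image']); print(proj(c,[.5783,.0811,.085]))
```

```text
t 4.7667 [0.5797 0.0806 0.0693] [ 1.7966e+02 -6.0000e-02  8.5880e+01] 0.0870355686510928
[[-0.01, -0.1, 0.23], [0, 0, np.float64(-0.12)]]
t 4.7667 [0.5797 0.0806 0.0693] [ 1.7966e+02 -6.0000e-02  8.5880e+01]
[279.16562073 276.98232947]
```

View pics/w2.png

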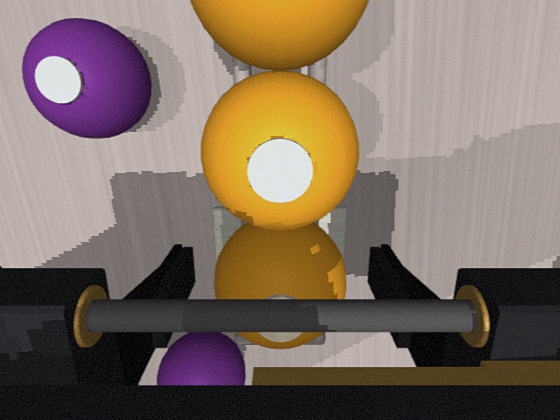

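The end cheese spans columns 215–346, centre 280.5. The fingers are at 193 and 369, centre 281, so it is centred, and both fingers are well clear of the next cheese (bottom edge at row ~230). I'll go down 2 mm and close.

servo_tool:
  plan:
    - [1, [-0.1, 0, 0.2], [0, 0, 0]]
    - [1, [0, 0, 0], [0, 0, 0]]
    - [0, [0, 0, 0], [0, 0, 0]]
    - [0, [0, 0, 0], [0, 0, 0]]
    - [0, [0, 0, 0], [0, 0, 0]]
    - [0, [0, 0, 0], [0, 0, 0]]
    - [0, [0, 0, 0], [0, 0, 0]]
    - [0, [0, 0, 0], [0, 0, 0]]
  force: 15

```text
time_s: 5.48
tool_pos: [0.5794, 0.0797, 0.0684]
tool_rot: [179.7, -0.0, 85.9]
force: [-3.2, -0.6, 2.1]
grip_width: 0.0592
```

servo_tool:
  plan:
    - [0, [0, 0, 0], [0, 0, 0]]
    - [0, [0, 0, 0], [0, 0, 0]]
    - [0, [0, 0, -2.0], [0, 0, 0]]
    - [0, [0, 0, -3.0], [0, 0, 0]]
    - [0, [0, 0, -3.0], [0, 0, 0]]
    - [0, [0, 0, -2.5], [0, 0, 0]]
    - [0, [0, 0, -1.0], [0, 0, 0]]
    - [0, [0, 0, 0], [0, 0, 0]]
    - [0, [0, 0, 0], [0, 0, 0]]
  force: 25

```text
time_s: 6.23
tool_pos: [0.5784, 0.0792, 0.1843]
tool_rot: [179.8, -0.1, 85.9]
force: [-0.2, 0.1, -1.8]
grip_width: 0.059
```

Run:
```python
from h import *
print(env.get_obs()['grip_width'])
plan([.5253,-.1479,.19],86,12)
c=wrist(); s=cam('top'); cv2.imwrite('pics/w3.png',np.hstack([cv2.resize(c['image'],(400,300)),cv2.resize(s['image'],(400,300))]))
```

```text
0.05896740501836853
t 6.2333 [0.5784 0.0792 0.1843] [ 1.7977e+02 -6.0000e-02  8.5910e+01] 0.05896740501836853
[[-1.92, -0.31, -0.05], [0, 0, np.float64(-0.01)]]
[[-1.92, -0.31, -0.05], [0, 0, np.float64(-0.01)]]
[[-1.92, -0.31, -0.05], [0, 0, np.float64(-0.01)]]
[[-1.92, -0.31, -0.05], [0, 0, np.float64(-0.01)]]
[[-1.92, -0.31, -0.05], [0, 0, np.float64(-0.01)]]
[[-1.92, -0.31, -0.05], [0, 0, np.float64(-0.01)]]
[[-1.92, -0.31, -0.05], [0, 0, np.float64(-0.01)]]
[[-1.92, -0.31, -0.05], [0, 0, np.float64(-0.01)]]
[[-1.92, -0.31, -0.05], [0, 0, np.float64(-0.01)]]
[[-1.92, -0.31, -0.05], [0, 0, np.float64(-0.01)]]
[[-1.92, -0.31, -0.05], [0, 0, np.float64(-0.01)]]
[[-1.92, -0.31, -0.05], [0, 0, np.float64(-0.01)]]
t 6.2333 [0.5784 0.0792 0.1843] [ 1.7977e+02 -6.0000e-02  8.5910e+01]
```

View pics/w3.png

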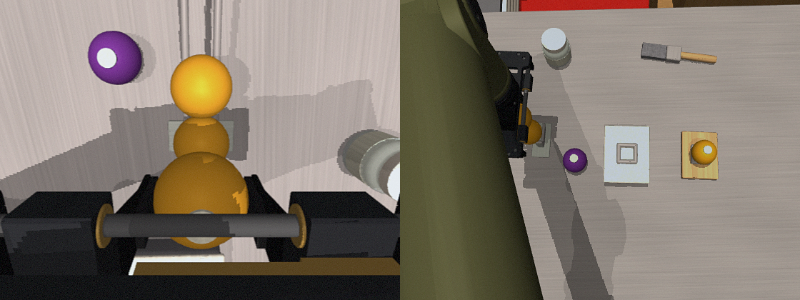

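The cheese is held (width 59 mm) and the other two have rolled down. Next I'll carry it to above the nest.

servo_tool:
  plan:
    - [0, [-1.0, -0.2, 0], [0, 0, 0]]
    - [0, [-1.9, -0.3, 0], [0, 0, 0]]
    - [0, [-1.9, -0.3, 0], [0, 0, 0]]
    - [0, [-1.9, -0.3, 0], [0, 0, 0]]
    - [0, [-1.9, -0.3, 0], [0, 0, 0]]
    - [0, [-1.9, -0.3, 0], [0, 0, 0]]
    - [0, [-1.9, -0.3, 0], [0, 0, 0]]
    - [0, [-1.9, -0.3, 0], [0, 0, 0]]
    - [0, [-1.9, -0.3, 0], [0, 0, 0]]
    - [0, [-1.9, -0.3, 0], [0, 0, 0]]
    - [0, [-1.5, -0.3, 0], [0, 0, 0]]
    - [0, [-0.8, -0.2, 0], [0, 0, 0]]
    - [0, [0, 0, 0], [0, 0, 0]]
    - [0, [0, 0, 0], [0, 0, 0]]

```text
time_s: 7.5
tool_pos: [0.5103, -0.139, 0.1608]
tool_rot: [-178.0, -0.3, 85.8]
force: [0.9, 0.4, -0.4]
grip_width: 0.0587
```

Run:
```python
from h import *
plan([.5253,-.1479,.15],86,1)
c=wrist(); s=cam('scene'); np.save('w.npy',c['R'])
cv2.imwrite('pics/w4.png',np.hstack([cv2.resize(c['image'],(400,300)),cv2.resize(s['image'][100:280,200:440],(400,300))]))
print(proj(s,[.5253,-.1479,.086]))
```

```text
t 7.5 [ 0.5103 -0.139   0.1608] [-178.02   -0.3    85.77] 0.058744401003176315
[[-0.77, 1.56, 1.08], [0, 0, np.float64(-0.23)]]
t 7.5 [ 0.5103 -0.139   0.1608] [-178.02   -0.3    85.77]
[272.9078305  197.76096927]
```

View pics/w4.png

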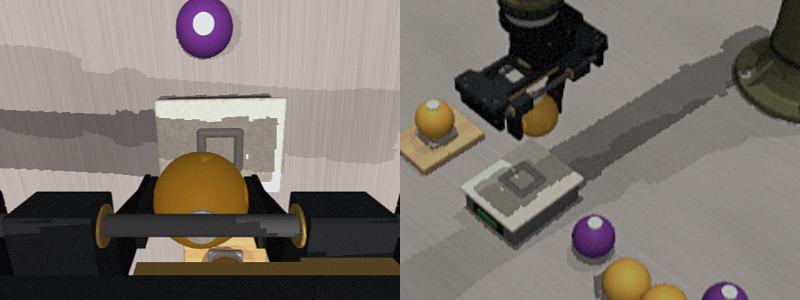

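Left half: the cheese is held, and the nest is visible behind it at about (220,151) half scale. Right half: the gripper is near the scale and all is clear. The pose drifted, so I'll correct it.

servo_tool:
  plan:
    - [0, [-0.3, 0.5, 0], [-1, -0.1, -0.1]]
    - [0, [-0.3, 0.5, 0], [-0.8, -0.2, -0.1]]
    - [0, [0, 0.3, 0], [0, 0, 0]]
    - [0, [0, 0, 0], [0, 0, 0]]
    - [0, [0, 0, 0], [0, 0, 0]]
    - [0, [0, 0, 0], [0, 0, 0]]

```text
time_s: 8.1
tool_pos: [0.5266, -0.1406, 0.1612]
tool_rot: [179.9, -0.1, 86.6]
force: [-0.0, 0.3, -0.3]
grip_width: 0.0591
```

Run:
```python
from h import *
plan([.5253,-.1479,.13],86,1)
c=wrist(); print(proj(c,[.5253,-.1479,.058]),[proj(c,[.5253+a*.025,-.1479+b*.025,.057]).round(0) for a in(-1,1) for b in(-1,1)])
s=cam('top'); cv2.imwrite('pics/w5.png',np.hstack([c['image'][120:400,120:480],s['image'][120:400,240:460]]))
```

```text
t 8.1 [ 0.5266 -0.1406  0.1612] [ 1.7985e+02 -6.0000e-02  8.6560e+01] 0.059078491354443034
[[-0.73, -0.08, 3.12], [0, 0, np.float64(0.56)]]
t 8.1 [ 0.5266 -0.1406  0.1612] [ 1.7985e+02 -6.0000e-02  8.6560e+01]
[280.32512868 209.57954925] [array([251., 240.]), array([246., 180.]), array([313., 237.]), array([311., 176.])]
```

View pics/w5.png

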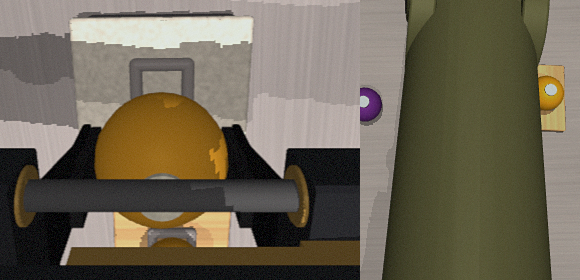

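The nest centre column in the wrist image is 282 and the held cheese's is 281.5. Its back edge is at row 178, predicted at 176–180. So only y still needs to move −7 mm, and then I can lower.

servo_tool:
  plan:
    - [0, [-0.4, 0, 0.5], [0, 0, 0.4]]
    - [0, [-0.2, 0, 1.0], [0, 0, 0]]
    - [0, [0, 0, 1.0], [0, 0, 0]]
    - [0, [0, 0, 1.0], [0, 0, 0]]
    - [0, [0, 0, 1.0], [0, 0, 0]]
    - [0, [0, 0, 0.8], [0, 0, 0]]
    - [0, [0, 0, 0.5], [0, 0, 0]]
    - [0, [0, 0, 0], [0, 0, 0]]
    - [0, [0, 0, 0], [0, 0, 0]]

```text
time_s: 8.95
tool_pos: [0.5241, -0.1472, 0.0944]
tool_rot: [-179.9, -0.1, 86.1]
force: [-0.3, -0.3, -1.4]
grip_width: 0.0584
```

Run:
```python
from h import *
plan([.5262,-.1479,.072],86,1)
```

```text
t 8.95 [ 0.5241 -0.1472  0.0944] [-1.7989e+02 -1.3000e-01  8.6070e+01] 0.058430573354758174
[[-0.05, 0.21, 2.24], [0, 0, np.float64(0.07)]]
```

servo_tool:
  plan:
    - [0, [0, 0.2, 0.5], [0, 0, 0]]
    - [0, [0, 0, 0.5], [0, 0, 0]]
    - [0, [0, 0, 0.4], [0, 0, 0]]
    - [0, [0, 0, 0.3], [0, 0, 0]]
    - [0, [0, 0, 0.1], [0, 0, 0]]
    - [0, [0, 0, 0], [0, 0, 0]]
    - [0, [0, 0, 0], [0, 0, 0]]

```text
time_s: 9.53
tool_pos: [0.5276, -0.1474, 0.0758]
tool_rot: [180.0, -0.1, 86.1]
force: [0.1, -0.7, 0.2]
grip_width: 0.0588
```

Run:
```python
from h import *
plan([.5262,-.1479,.0694],86,1); print(env.get_obs()['force'])
```

```text
t 9.5333 [ 0.5276 -0.1474  0.0758] [ 1.7996e+02 -9.0000e-02  8.6090e+01] 0.05883064336269169
[[-0.06, -0.14, 0.64], [0, 0, np.float64(0.09)]]
[ 0.05820208 -0.69238436  0.19954433]
```

servo_tool:
  plan:
    - [0, [0, -0.1, 0.2], [0, 0, 0]]
    - [0, [0, 0, 0.2], [0, 0, 0]]
    - [0, [0, 0, 0.2], [0, 0, 0]]
    - [0, [0, 0, 0.1], [0, 0, 0]]
    - [0, [0, 0, 0], [0, 0, 0]]
    - [0, [0, 0, 0], [0, 0, 0]]

```text
time_s: 10.03
tool_pos: [0.5273, -0.1482, 0.0695]
tool_rot: [179.9, -0.0, 86.1]
force: [0.2, -0.0, -0.0]
grip_width: 0.0587
```

servo_tool:
  plan:
    - [0, [0, 0, 0.1], [0, 0, 0]]
    - [0, [0, 0, 0.1], [0, 0, 0]]
    - [0, [0, 0, 0], [0, 0, 0]]
    - [0, [0, 0, 0], [0, 0, 0]]

```text
time_s: 10.37
tool_pos: [0.5274, -0.1482, 0.0696]
tool_rot: [179.9, 0.1, 86.1]
force: [-1.0, -0.7, -0.8]
grip_width: 0.0588
```

servo_tool:
  plan:
    - [0, [0, 0, 0.2], [0, 0, 0]]
    - [0, [0, 0, 0.2], [0, 0, 0]]
    - [0, [0, 0, 0.2], [0, 0, 0]]

```text
time_s: 10.62
tool_pos: [0.5277, -0.1486, 0.0691]
tool_rot: [179.9, 0.2, 86.0]
force: [-7.3, 2.4, 16.6]
grip_width: 0.059
```

There is contact at TCP z 0.0691, where 0.0694 was expected, with 16.6 N upward. The cheese is seated, so I'll relax the push, release and look.

servo_tool:
  plan:
    - [0, [0, 0, 0], [0, 0, 0]]
    - [0, [0, 0, 0], [0, 0, 0]]
    - [1, [0, 0, 0], [0, 0, 0]]
    - [1, [0, 0, 0], [0, 0, 0]]
    - [1, [0, 0, 0], [0, 0, 0]]
    - [1, [0, 0, 0], [0, 0, 0]]
    - [1, [0, 0, 0], [0, 0, 0]]
    - [1, [0, 0, 0], [0, 0, 0]]
    - [1, [0, 0, 0], [0, 0, 0]]
    - [1, [0, 0, 0], [0, 0, 0]]

```text
time_s: 11.45
tool_pos: [0.528, -0.1484, 0.0684]
tool_rot: [179.9, 0.2, 86.1]
force: [0.4, -0.8, -0.4]
grip_width: 0.0868
```

servo_tool:
  plan:
    - [1, [0, 0, -1.0], [0, 0, 0]]
    - [1, [0, 0, -1.5], [0, 0, 0]]
    - [1, [0, 0, -1.5], [0, 0, 0]]
    - [1, [0, 0, -2.0], [0, 0, 0]]
    - [1, [0, 0, -2.0], [0, 0, 0]]
    - [1, [0, 0, -2.0], [0, 0, 0]]
    - [1, [0, 0, -2.0], [0, 0, 0]]
    - [1, [0, 0, -2.0], [0, 0, 0]]
    - [1, [0, 0, -2.0], [0, 0, 0]]
    - [1, [0, 0, -1.0], [0, 0, 0]]
    - [1, [-2, 0, 0], [0, 0, 0]]
    - [1, [-2, 0, 0], [0, 0, 0]]
    - [1, [-2, 0, 0], [0, 0, 0]]
    - [1, [-2, 0, 0], [0, 0, 0]]
    - [1, [-2, 0, 0], [0, 0, 0]]
    - [1, [-1, 0, 0], [0, 0, 0]]
    - [1, [0, 0, 0], [0, 0, 0]]
    - [1, [0, 0, 0], [0, 0, 0]]

```text
time_s: 12.95
tool_pos: [0.521, -0.2571, 0.2571]
tool_rot: [179.6, 0.3, 86.5]
force: [-0.1, -0.1, 0.2]
grip_width: 0.087
```

Run:
```python
from h import *
w=wrist(); print('wrist seat',proj(w,[.526,-.148,.086]))
s=cam('scene'); t=cam('top'); c=s
for n,p in(('seat',[.526,-.148,.086]),('stop',[.5785,.0808,.085])): print(n,'scene',proj(s,p).round(1),'top',proj(t,p).round(1))
cv2.imwrite('pics/w6.png',np.hstack([cv2.resize(w['image'],(400,300)),cv2.resize(s['image'][160:340,210:450],(400,300))]))
```

```text
t 12.95 [ 0.521  -0.2571  0.2571] [179.57   0.25  86.54]
wrist seat [278.30904811  54.71678994]
seat scene [272.7 197.9] top [319.2 211.1]
stop scene [335.3 268.4] top [180.6 184.1]
```

View pics/w6.png

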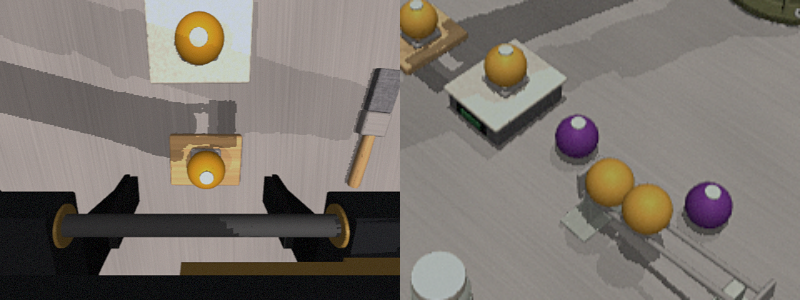

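In the scene view the cheese sits in the nest at (273.3,199.6), predicted (272.7,197.9). The next cheese is at the stop at (336,268.6), predicted (335.3,268.4). The gripper is clear, so I'm handing in.

```bash
python3 -c "
from cell import env
print(env.sign_off())"
```

```text
the job is handed in; nothing more can be done
None
```

I took the end cheese from the low end of the track and lowered it into the empty nest on the scale. I let go only after feeling contact, then backed the gripper clear and handed the job in at about 13 s.

- **Seating:** contact came at TCP height 69.1 mm (69.4 mm expected), with 16.6 N upward while the cheese was still held.
- **Last pictures:** the weighed cheese was about 2 px (2–3 mm) from where I expected it in the nest. The next cheese had rolled to the stop by itself and was within 1 px. Both are within the 12 mm limits. I took only one set of pictures after letting go, so I did not check separately that the cheeses were still.
- **Next cheese:** I never aimed the gripper at it, but I have no direct reading of finger force on it.
- **Disagreements:** the top and wrist cameras differed by about 2.5 mm in the nest's x, and I used the wrist view. The first automatic circle fit was 2–3 mm off, so I replaced it with edges read from the enlarged crop. The arm also drifted by up to about 2 cm on the longer moves; I corrected this before the grasp and the placing.

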